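# Hold the scrap bin open, then ease its lid shut

## Task

I have peelings to throw into the taller of the two lever bins: press its lever down with your fingertips until the lid is fully open, and keep it open for two full seconds. Then let the lever come up slowly under your fingers, so that the lid goes down under control all the way and shuts without slamming, and move clear. Leave the shorter bin shut, and do not shift, tip or lift any of the loose things standing about.

Things in the scene. Friction and masses are not known exactly. Their poses are not given: they have to be found in the camera images.
- tall_bin: the taller of two like bins: white box, 150 mm deep (x), 160 mm wide (y), 230 mm high, with a flat wooden lid 12 mm thick hinged at the far edge. Fixed to the worktop. Origin at the centre of its underside; x from the front (lever side) to the hinge, z up. Stands left or right, turned up to 0.3 rad
- tall_bin_paddle (a point): centre of the top of the tall bin's lever paddle (46 mm wide, 36 mm long, 8 mm thick, 130 mm from the pivot; a 3 mm bead on its outer edge). At rest 117 mm above the worktop, 207 mm in front of the bin's centre; lid fully open: 58 mm above the worktop, same place seen from above within 3 mm. Shut fingertips can press it from straight above
- tall_bin_lever: steel lever on the middle of the tall bin's front; origin at its pivot, 85 mm above the worktop, 6 mm outside the front; -x outward, z up, y along the pivot (at rest: the bin's axes, though the steel rises outward at 0.22 rad). Pressed down it turns 0.46 rad at most and the linked lid 2.4 times as far. No latch, no damper: spring and lid push back 3 to 8 N at the paddle
- tall_bin_lid (a joint): Tall bin's lid angle in rad: 0 shut, grows as the lid rises, 1.10 to 1.12 fully open at its stop. Let go, it slams; closing faster than 1.0 rad/s (paddle rising at about 55 mm/s) at any moment counts as slamming
- short_bin: the shorter of two like bins: white box, 150 mm deep (x), 160 mm wide (y), 160 mm high, with a flat wooden lid 12 mm thick hinged at the far edge. Fixed to the worktop. Origin at the centre of its underside; x from the front (lever side) to the hinge, z up. Stands left or right, turned up to 0.3 rad
- short_bin_paddle (a point): centre of the top of the short bin's lever paddle (46 mm wide, 36 mm long, 8 mm thick, 130 mm from the pivot; a 3 mm bead on its outer edge). At rest 117 mm above the worktop, 207 mm in front of the bin's centre; lid fully open: 58 mm above the worktop, same place seen from above within 3 mm. Shut fingertips can press it from straight above
- short_bin_lid (a joint): Short bin's lid angle in rad: 0 shut, grows as the lid rises, 1.10 to 1.12 fully open at its stop. This one stays shut
- ramekin: small pale stoneware ramekin, 61 mm across, 37 mm high, loose; origin at the centre of its underside. Bystander between the bins
- garlic: garlic bulb, 50 mm across, 48 mm high, loose; origin at the centre of its underside. Bystander nearest the robot
- salt_cellar: turned wooden salt cellar with a knob lid, 66 mm across, 68 mm high, loose; origin at the centre of its underside. Bystander at the left
- shaker: clear shaker with a pale cap, 44 mm across, 90 mm high, loose; origin at the centre of its underside. Bystander at the left
- spice_jar: spice jar with a dark cap, 41 mm across, 105 mm high, loose; origin at the centre of its underside. Bystander at the right

How it is judged:
By the outcome, as a careful person would: the job done as asked, in the order asked, and still so for the second after the job is handed in, with the robot touching nothing.
It also fails if it takes over 48 s, if anything falls off the work surface, if the arm or the gripper's body presses on something with over 40 N, if the wrist force passes 120 N, or if a joint passes its speed limit or range.

## Robot

A 6-joint arm with a two-finger parallel gripper is mounted at the origin on a cart in front of the work surface, level with it; the furniture and walls round the work are solid. World frame = base frame: x ahead of the robot, y to its left, z up, the work surface at z = 0. Lengths are in m, angles in degrees, forces in N, time in s.
With the tool pointing down it reaches from about 0.4 to 0.825 m from the base axis. Payload 7 kg.
Tool frame: the origin (TCP) lies between the finger pads; the fingertips stand 19 mm ahead of it and the grasp point (between the pads) is the TCP; z points along the fingers, y is the line along which they close (so a half turn about z gives the same grasp; the last joint's range is limited). The gripper opens to 88 mm and grips with 3 to 60 N. Pads are 19 mm wide; open, the fingers measure 130 mm over their backs; the gripper's body (78 mm by 193 mm) begins 47 mm behind the grasp point.
Start: joints at [-52.363, 20.546, 0.682, 0, -70.136, -16.507], TCP at [0.243, -0.63, 0.246] pointing down, gripper open.
Joint ranges: [-176.03, 176.03], [-82.01, 121.73], [-58.28, 71.71], [-173.87, 95.51], [-174.79, -0.11], [-173.66, 173.66]. Speed limits (degrees/s): [136.94, 136.94, 172.46, 180, 180, 180].

## Interface

Orientations are given as [roll, pitch, yaw] about the fixed x, y, z axes, in that order (R = Rz(yaw) Ry(pitch) Rx(roll)).
In Python, from plant import r gives the robot as it stands. The module is installed in compiled form; this text tells all that it offers.
- The arm moves only by the shell command python3 -m pendant 'ROWS' [OPENING] [FORCE]. ROWS is JSON, a list of rows, each a list of 6 numbers: the shift along the tool's x, y, z in mm, then the turn, a rotation vector about the tool's x, y, z in rad. In form: [[tx, ty, tz, wx, wy, wz], ...]. A call has 1 to 20 rows; each row is the pose to reach, as a shift and turn from the pose commanded when the call began, along the tool's axes at that moment; what a row does not reach only later rows make up. A row lasts 1/8 s, in which the tool goes at most 62.5 mm and 10.7 degrees, less where a joint would pass 70% of its speed; a pose out of reach is approached as far as the arm can. A call with a gripper value outside its range is refused whole. OPENING is the finger opening in mm, from 0 to 87.6, set as the call begins (- or left out, the last holds). The fingers move at their own pace and stop on an object; FORCE is the grip in N (left out, the last holds). Time passes only in rows, so rows that repeat a pose let the fingers close. It gives the time, the measured TCP pose, the force, the opening and the grip force at its end, in the units of the state.
- r.get_state(): the state, without advancing time (a new reading comes with each control period).
- r.capture(name): name is "scene" or "top" or "wrist"; returns the picture (384x512x3 uint8, red, green, blue); there is no depth.
- r.camera_params(name): a dict with "mtx" (3x3 intrinsics, pixels), "rvec" (rotation vector, rad) and "tvec" (3), from world to camera coordinates, as OpenCV has them; the wrist camera has in their place "mount" (4x4, takes a point from camera to tool coordinates, whose origin is the TCP and whose axes are the flange's). Camera axes: x right, y down, z forward; pixel columns grow to the right and rows downward; lengths in m; the calibration is good to about 2 mm. A picture is of the moment at which its call begins: read the wrist's pose just before it. camera_params takes no time and is no camera call.
- r.close_job(): hands the job in; it is judged then, once.
The state is a dict: "time_s": time; "joints": joint angles; "qd": joint speeds; "joint_torque": joint torques, N m; "tcp_pos": TCP position; "eef_rot": TCP orientation; "contact_force": force on the tool from outside, world axes, zero at the start; "moment": the same for the moment, N m; "gripper_width": finger opening in m; "gripper_force": force on a finger pad.
Only numpy, scipy, OpenCV 4.12 (cv2) and the standard library are available. Lean on these libraries where they do the work, as an engineer would, in place of code of your own. Each camera call takes 0.05 s, during which the arm holds its last target. There are 200 camera calls.

## Working session

There is one attempt and no reset: what is moved stays moved. The work goes in short steps, Python scripts to look and compute and a shell command to move; the robot and the scene stay as the last step left them, time stands still between calls to the robot, and variables do not carry over. Pictures are saved under pics/ and viewed, at most 10 in all, crops included, and the job is handed in when it is done.

```bash
mkdir -p pics; python3 - <<'E'
from plant import r
import cv2,numpy as np
for n in("scene","top"):
    cv2.imwrite(f"pics/{n}1.png",cv2.resize(r.capture(n)[...,::-1],(800,600),interpolation=cv2.INTER_CUBIC))
    p=r.camera_params(n);R=cv2.Rodrigues(np.array(p["rvec"],float))[0];print(n,-R.T@np.array(p["tvec"]).ravel())
s=r.get_state();print(s["tcp_pos"],s["eef_rot"],s["contact_force"],s["time_s"])
E
```

```text
scene [-0.26274402  1.06800875  0.85918623]
top [0.34411783 0.03928273 1.2934195 ]
[ 0.24315564 -0.62923569  0.24471949] [ 1.79913022e+02 -1.04969044e-02 -1.58873034e+02] [-0.31330812  0.14324747  0.24615482] 0.1
```

View pics/scene1.png

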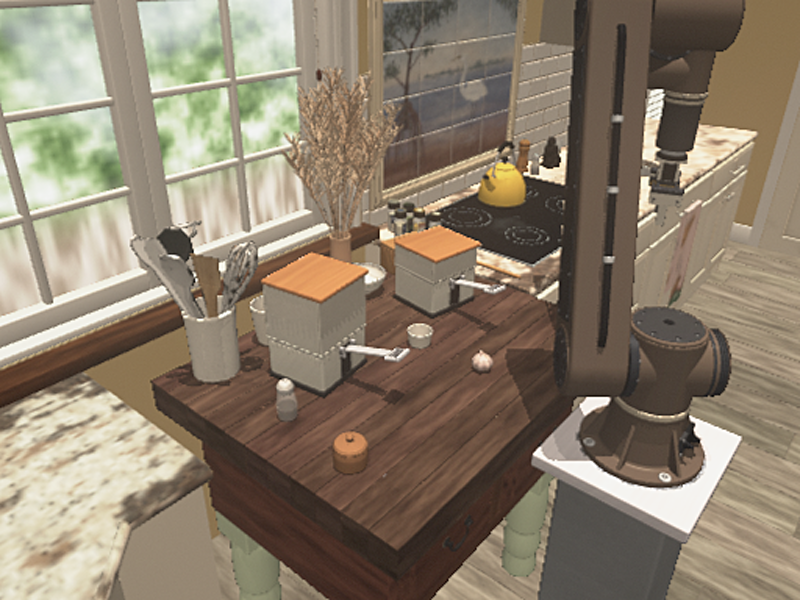

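View pics/top1.png

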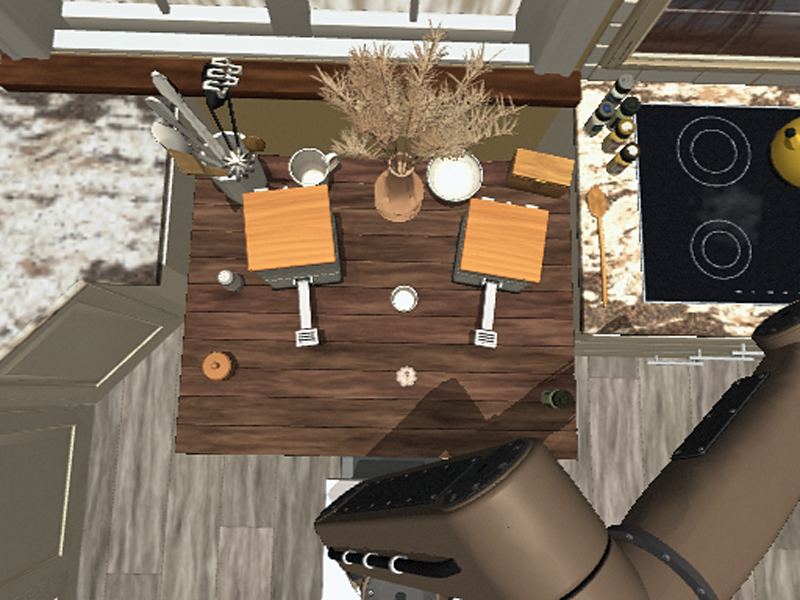

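The scene view shows the left bin (nearer the window camera) to be the taller one. In the top view its lid spans about 243–335 × 187–270, its paddle is at about (307,338), and the short bin's paddle is at (486,338). I'll crop in closer on the paddle.

```bash
cat >h.py <<'E'
from plant import r
import cv2,numpy as np
def ray(n,u,v,z):
    p=r.camera_params(n);R=cv2.Rodrigues(np.array(p["rvec"],float))[0];t=np.array(p["tvec"]).ravel()
    c=-R.T@t;d=R.T@np.linalg.inv(np.array(p["mtx"]))@[u,v,1];return c+d*(z-c[2])/d[2]
E
python3 - <<'E'
from h import *
im=cv2.imread("pics/top1.png")
cv2.imwrite("pics/crop1.png",cv2.resize(im[170:370,200:400],(600,600),interpolation=cv2.INTER_CUBIC))
f=.64
print("paddle",ray("top",307*f,338*f,.117))
for u,v in((243,193),(328,186),(335,262),(249,270)):print("lid",ray("top",u*f,v*f,.242))
for u,v in((470,198),(549,208),(541,282),(461,273)):print("slid",ray("top",u*f,v*f,.172))
for n,u,v,z in(("ramekin",404,298,.037),("garlic",406,376,.045),("salt",218,364,.06),("shaker",227,278,.09)):print(n,ray("top",u*f,v*f,z))
E
```

```text
paddle [0.45371242 0.19787219 0.117     ]
lid [0.72312086 0.31743213 0.242     ]
lid [0.74188252 0.15255257 0.242     ]
lid [0.5895193  0.13357945 0.242     ]
lid [0.56998956 0.2969115  0.242     ]
slid [ 0.75006192 -0.13802253  0.172     ]
slid [ 0.7325647  -0.30438398  0.172     ]
slid [ 0.57378751 -0.2839818   0.172     ]
slid [ 0.58885055 -0.11907868  0.172     ]
ramekin [ 0.55707447 -0.00783842  0.037     ]
garlic [ 0.38046183 -0.01471791  0.045     ]
salt [0.39822016 0.39659283 0.06      ]
shaker [0.58372918 0.3807856  0.09      ]
```

View pics/crop1.png

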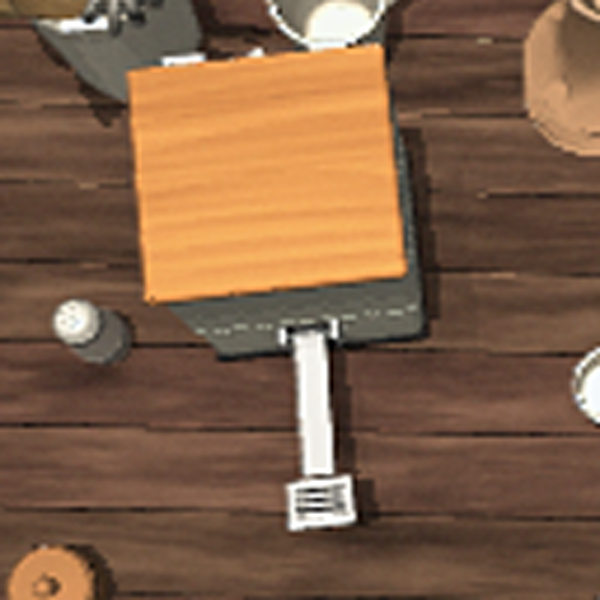

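The tall bin is on the left, with yaw of about 0.125 rad and its paddle at about (0.452, 0.1985). I'll move above it with the fingers shut, going round through (0.46, -0.2).

```bash
python3 -m pendant '[[-18,16,0,0,0,0.01],[-50,45,0,0,0,0.03],[-85,77,0,0,0,0.05],[-120,109,0,0,0,0.07],[-156,141,0,0,0,0.09],[-192,173,0,0,0,0.11],[-228,206,0,0,0,0.13],[-264,238,0,0,0,0.15],[-300,270,0,0,0,0.17],[-333,300,0,0,0,0.19],[-357,332,0,0,0,0.2],[-375,372,0,0,0,0.21],[-391,414,0,0,0,0.22],[-407,458,0,0,0,0.23],[-423,503,0,0,0,0.243],[-440,550,0,0,0,0.243],[-456,595,0,0,0,0.243],[-472,638,0,0,0,0.243],[-485,675,0,0,0,0.243],[-493,697,0,0,0,0.243]]' 0 10
python3 - <<'E'
from h import *
s=r.get_state();print(s["tcp_pos"],s["eef_rot"],s["time_s"],s["contact_force"])
im=r.capture("wrist");cv2.imwrite("pics/w1.png",cv2.resize(im[...,::-1],(800,600)))
p=r.camera_params("wrist");M=np.array(p["mount"]);print(M.round(3),p["mtx"])
from scipy.spatial.transform import Rotation as Ro
T=np.eye(4);T[:3,:3]=Ro.from_euler("xyz",s["eef_rot"],degrees=True).as_matrix();T[:3,3]=s["tcp_pos"];C=T@M
for q in((.452,.1985,.117),):
    c=np.linalg.inv(C)@[*q,1];k=np.array(p["mtx"])@c[:3];print(k[:2]/k[2]*800/512)
E
```

```text
time_s: 2.6
tcp_pos: [0.4515, 0.1998, 0.2453]
eef_rot: [-180.0, -0.0, -172.7]
contact_force: [0.6, -1.0, 0.0]
gripper_width: 0.0003
gripper_force: 0.0
[0.45151834 0.19982059 0.2452959 ] [-1.79988293e+02 -2.59262442e-02 -1.72713633e+02] 2.6 [ 0.55575258 -1.0467303   0.00231618]
[[ 0.001 -0.963 -0.269  0.073]
 [ 1.     0.001 -0.    -0.   ]
 [ 0.    -0.269  0.963 -0.139]
 [ 0.     0.     0.     1.   ]] [[306.17545146   0.         255.94485106]
 [  0.         306.17545146 189.00558017]
 [  0.           0.           1.        ]]
[398.47863036 293.10464248]
```

View pics/w1.png

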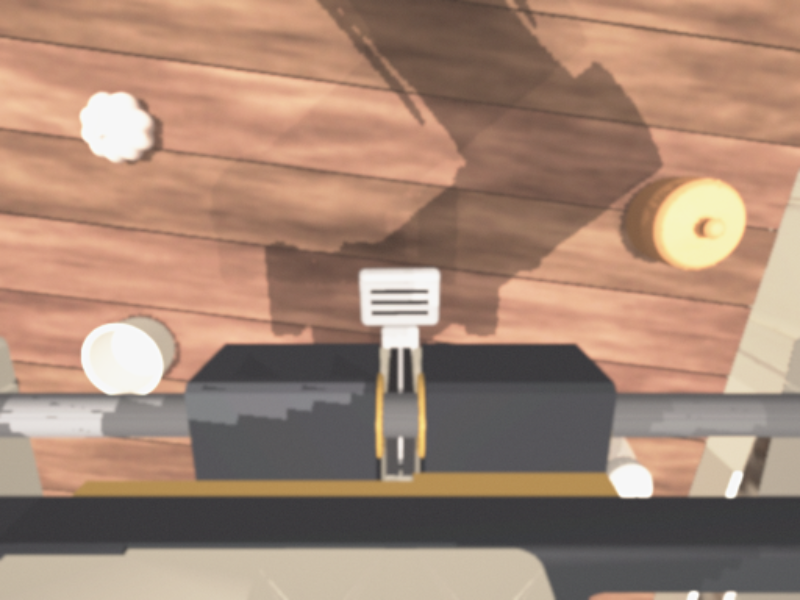

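The paddle centre is at (400,297), against a prediction of (398,293). The estimate is good, so I only need to shift about 2 mm. I'll descend to just above contact, then press gently.

```bash
python3 -m pendant '[[-2,-1,15,0,0,0],[-2,-1,40,0,0,0],[-2,-1,65,0,0,0],[-2,-1,85,0,0,0],[-2,-1,97,0,0,0],[-2,-1,103,0,0,0],[-2,-1,103,0,0,0],[-2,-1,106,0,0,0],[-2,-1,109,0,0,0],[-2,-1,113,0,0,0],[-2,-1,117,0,0,0],[-2,-1,121,0,0,0],[-2,-1,125,0,0,0],[-2,-1,129,0,0,0],[-2,-1,129,0,0,0]]'
```

```text
time_s: 4.53
tcp_pos: [0.4534, 0.1974, 0.1166]
eef_rot: [-180.0, -0.0, -172.8]
contact_force: [-5.2, -0.2, 4.7]
gripper_width: 0.0004
gripper_force: 2.6
```

```bash
python3 -m pendant '[[0,0,4,0,0,0],[0,0,8,0,0,0],[0,0,12,0,0,0],[0,0,16,0,0,0],[0,0,20,0,0,0],[0,0,24,0,0,0],[0,0,28,0,0,0],[0,0,31,0,0,0],[0,0,34,0,0,0],[0,0,36,0,0,0],[0,0,38,0,0,0],[0,0,38,0,0,0]]'
python3 -c '
from h import *
s=r.get_state();print(s["time_s"],s["contact_force"],s["tcp_pos"])
cv2.imwrite("pics/s2.png",cv2.resize(r.capture("scene")[90:290,130:350,::-1],(660,600)))'
```

```text
time_s: 6.02
tcp_pos: [0.4553, 0.1981, 0.0795]
eef_rot: [180.0, 0.1, -172.7]
contact_force: [2.2, -1.8, 5.0]
gripper_width: 0.0003
gripper_force: 2.5
6.025 [ 2.2215643  -1.81618404  4.95736717] [0.45534206 0.19805475 0.07951317]
```

View pics/s2.png

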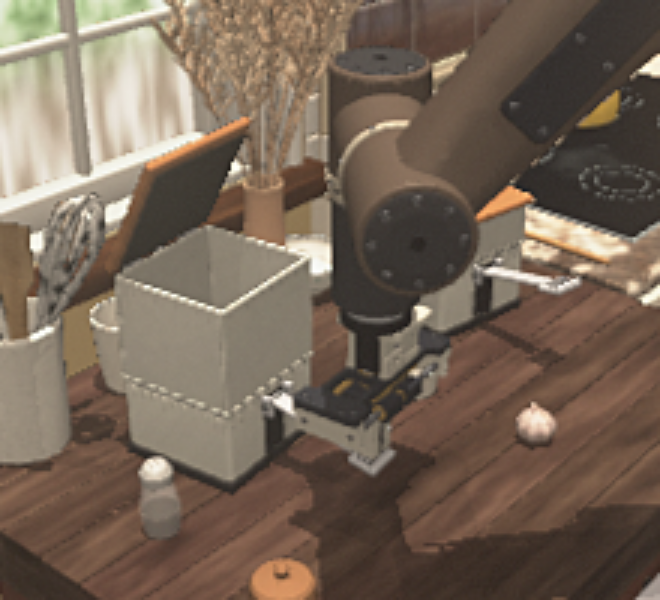

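The tall bin's lid is nearly fully open, with the front paddle held under the fingers at about (372,460). The force is still only 5 N, so it hasn't reached its stop. I'll press on a little.

```bash
python3 -m pendant '[[0,0,1,0,0,0],[0,0,2,0,0,0],[0,0,3,0,0,0],[0,0,3,0,0,0]]'
```

```text
time_s: 6.58
tcp_pos: [0.4557, 0.1982, 0.0777]
eef_rot: [180.0, 0.2, -172.7]
contact_force: [-0.3, -3.3, 17.1]
gripper_width: 0.0001
gripper_force: 8.7
```

The force has jumped to 17 N, so the lid is at its stop. I'll hold for more than 2 s.

```bash
python3 -m pendant '[[0,0,0.5,0,0,0],[0,0,0.5,0,0,0],[0,0,0.5,0,0,0],[0,0,0.5,0,0,0],[0,0,0.5,0,0,0],[0,0,0.5,0,0,0],[0,0,0.5,0,0,0],[0,0,0.5,0,0,0],[0,0,0.5,0,0,0],[0,0,0.5,0,0,0],[0,0,0.5,0,0,0],[0,0,0.5,0,0,0],[0,0,0.5,0,0,0],[0,0,0.5,0,0,0],[0,0,0.5,0,0,0],[0,0,0.5,0,0,0],[0,0,0.5,0,0,0],[0,0,0.5,0,0,0],[0,0,0.5,0,0,0],[0,0,0.5,0,0,0]]'
python3 -c '
from h import *
cv2.imwrite("pics/s3.png",cv2.resize(r.capture("scene")[90:290,130:350,::-1],(660,600)))'
```

```text
time_s: 9.07
tcp_pos: [0.4558, 0.1982, 0.0776]
eef_rot: [179.9, 0.2, -172.7]
contact_force: [-1.1, -4.9, 22.1]
gripper_width: 0.0002
gripper_force: 10.9
```

View pics/s3.png

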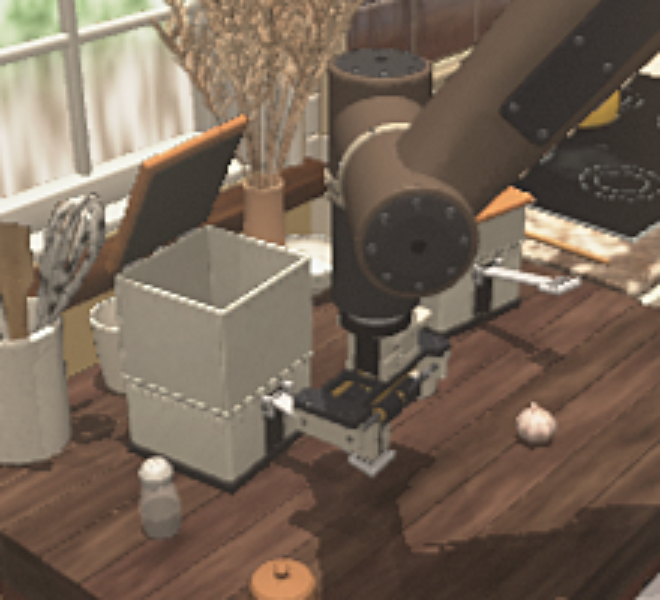

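The lid is fully open and has held at its stop for about 2.5 s. Now a slow, controlled release at about 16 mm/s.

```bash
python3 -m pendant '[[0,0,-1,0,0,0],[0,0,-2,0,0,0],[0,0,-3.5,0,0,0],[0,0,-5,0,0,0],[0,0,-7,0,0,0],[0,0,-9,0,0,0],[0,0,-11,0,0,0],[0,0,-13,0,0,0],[0,0,-15,0,0,0],[0,0,-17,0,0,0],[0,0,-19,0,0,0],[0,0,-21,0,0,0],[0,0,-23,0,0,0],[0,0,-25,0,0,0],[0,0,-27,0,0,0],[0,0,-29,0,0,0],[0,0,-31,0,0,0],[0,0,-33,0,0,0],[0,0,-35,0,0,0],[0,0,-37,0,0,0]]'
```

```text
time_s: 11.62
tcp_pos: [0.4537, 0.1976, 0.1125]
eef_rot: [180.0, -0.0, -172.8]
contact_force: [-3.5, 0.5, 5.2]
gripper_width: 0.0003
gripper_force: 2.6
```

```bash
python3 -m pendant '[[0,0,-2,0,0,0],[0,0,-4,0,0,0],[0,0,-6,0,0,0],[0,0,-7.5,0,0,0],[0,0,-9,0,0,0],[0,0,-10.5,0,0,0],[0,0,-12,0,0,0],[0,0,-13.5,0,0,0],[0,0,-15,0,0,0],[0,0,-16.5,0,0,0],[0,0,-18,0,0,0],[0,0,-19,0,0,0],[0,0,-20,0,0,0],[0,0,-21,0,0,0],[0,0,-22,0,0,0],[0,0,-23,0,0,0],[0,0,-24,0,0,0],[0,0,-25,0,0,0],[0,0,-26,0,0,0],[0,0,-27,0,0,0]]'
```

```text
time_s: 14.12
tcp_pos: [0.4544, 0.1977, 0.1391]
eef_rot: [180.0, 0.0, -172.8]
contact_force: [7.6, 1.2, -1.8]
gripper_width: 0.0001
gripper_force: 3.7
```

```bash
python3 -m pendant '[[0,0,-0.5,0,0,0],[0,0,-1,0,0,0],[0,0,-1.5,0,0,0],[0,0,-2,0,0,0],[0,0,-2.5,0,0,0],[0,0,-3,0,0,0],[0,0,-3.5,0,0,0],[0,0,-4,0,0,0]]'
python3 -c '
from h import *
a=r.capture("scene")[90:290,130:350,::-1];cv2.imwrite("pics/s4.png",cv2.resize(a,(660,600)))'
```

```text
time_s: 15.12
tcp_pos: [0.4529, 0.1968, 0.1425]
eef_rot: [-179.9, -0.1, -172.8]
contact_force: [0.3, 0.0, 0.1]
gripper_width: 0.0007
gripper_force: 0.2
```

View pics/s4.png

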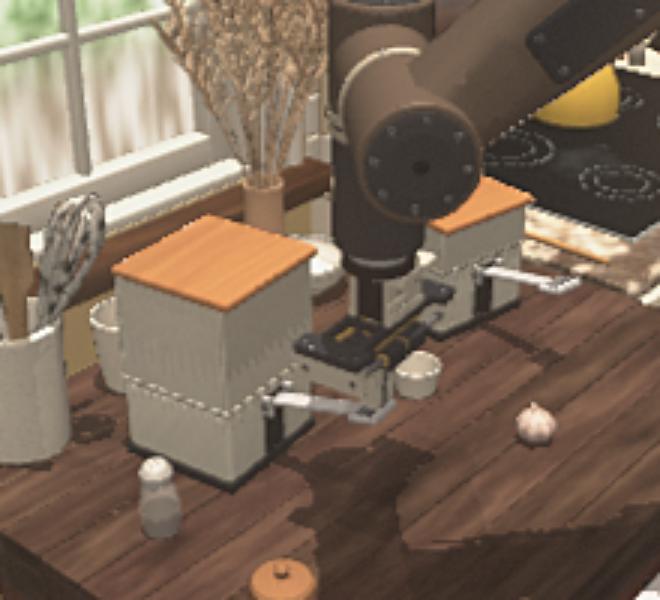

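The lid is shut, the paddle is at rest at about (372,405), the force is zero, and the nearby items stand where they were. I'll rise clear and hand in.

```bash
python3 -m pendant '[[0,0,-2,0,0,0],[0,0,-5,0,0,0],[0,0,-12,0,0,0],[0,0,-25,0,0,0],[0,0,-45,0,0,0],[0,0,-65,0,0,0],[0,0,-85,0,0,0],[0,0,-100,0,0,0],[0,0,-108,0,0,0],[0,0,-110,0,0,0],[0,0,-110,0,0,0],[0,0,-110,0,0,0]]' && python3 -c '
from plant import r
print(r.get_state()["contact_force"]);print(r.close_job())'
```

```text
time_s: 16.68
tcp_pos: [0.4538, 0.1974, 0.2524]
eef_rot: [-180.0, -0.1, -172.8]
contact_force: [-0.4, 0.2, -0.8]
gripper_width: 0.0007
gripper_force: 0.0
[-0.39694466  0.24236235 -0.79335914]
the job is handed in; nothing more can be done
None
```

I opened the tall bin's lid to its stop, held it there about 2.5 s, let it down slowly (about 16 mm/s at the paddle or less) until it shut, then lifted clear and handed in at 16.7 s. The short bin was not touched, and the loose things in view had not moved.

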